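Shut off the heating mantle and hang out its out-of-use tag

ROBOT

A 7-joint arm with a two-finger parallel gripper is mounted at the origin on the work surface. World frame = base frame: x ahead of the robot, y to its left, z up, the work surface at z = 0. Lengths are in m, angles in degrees, forces in N, time in s.
With the tool pointing down it reaches from about 0.35 to 0.9 m from the base axis. Payload 19.9 kg.
Tool frame: the origin (TCP) lies at the very end of the fingers, on their centre line; the grasp point (between the pads) lies arm.grip_depth behind it (arm.grip_depth is the distance from the TCP to the grasp point, in m); y points along the fingers, x is the direction in which the jaws open and shut, and the axes are right-handed (so a half turn about y gives the same grasp; the last joint's range is limited). The gripper opens to 85 mm and grips with 20 to 120 N. Pads are 22 mm wide; open, the fingers measure 114 mm over their backs; the gripper's body (76 mm by 85 mm) begins 54 mm behind the grasp point. The pads swing forward as they close: fully open they stand 13 mm farther back than shut.
Start: joints at [61.106, 23.915, -0.59, 92.452, 0.269, 63.638, -3.037], TCP at [0.279, -0.559, 0.231] pointing down, gripper open.
Joint ranges: [-161.28, 161.28], [-22.2, 115.67], [-73.04, 71.86], [3.21, 147.25], [-68.34, 248.33], [10.77, 114.83], [-161.83, 161.83]. Speed limits (degrees/s): [108.29, 108.29, 136.94, 136.94, 172.46, 172.46, 172.46].

INTERFACE

Orientations are given as [roll, pitch, yaw] about the fixed x, y, z axes, in that order (R = Rz(yaw) Ry(pitch) Rx(roll)).
In Python, from plant import arm, read_camera gives the robot as it stands.
- The arm moves only by the shell command python3 -m handwheel 'ROWS' [FORCE]. ROWS is a JSON object of lists of equal length, an entry for each row: "fingers": the closure in counts, from 0 (fully open) to 255 (shut); "xyz": the shift along the world's x, y, z in mm, a list of three; "twist": the turn, a rotation vector about the world's x, y, z in rad, a list of three. A call has 1 to 5 rows; each row is the pose to reach, as a shift and turn from the pose commanded when the call began; what a row does not reach only later rows make up. A row lasts 1/10 s, in which the tool goes at most 50 mm and 8.59 degrees, less where a joint would pass 70% of its speed; a pose out of reach is approached as far as the arm can. A call with a gripper value outside its range is refused whole. The fingers move at their own pace and stop on an object; FORCE is the grip in N (left out, the last holds). Time passes only in rows, so rows that repeat a pose let the fingers close. It gives the time, the measured TCP pose, the force and the opening at its end, in the units of the state.
- arm.sense(): the state, without advancing time (a new reading comes with each control period).
- read_camera(name): name is "scene" or "top"; returns a dict with "image" (480x640x3 uint8, red, green, blue), "camera_matrix" (3x3 intrinsics, pixels), "extrinsics" (4x4, takes a point from camera to world coordinates). Camera axes: x right, y down, z forward; pixel columns grow to the right and rows downward; lengths in m; the calibration is good to about 2 mm. A picture is of the moment at which its call begins. There is no depth.
- arm.close_job(): hands the job in, once; it reports no verdict.
The state is a dict: "t": time; "q": joint angles; "qd": joint speeds; "joint_efforts": joint torques, N m; "eef_pos": TCP position; "tool_rot": TCP orientation; "contact_force": force on the tool from outside, world axes, zero at the start; "ft_torque": the same for the moment, N m; "gripper_width": finger opening in m.
Only numpy, scipy, OpenCV 4.12 (cv2) and the standard library are available. Lean on these libraries where they do the work, as an engineer would, in place of code of your own. Each camera call takes 0.05 s, during which the arm holds its last target. There are 200 camera calls.

TASK

Take this heating mantle out of service: first turn its regulator knob fully back to off (anticlockwise, to the stop), then take the tag out of the rack and hang it by its window on the flat hook of the stand so that the marked face looks outward, away from the post. Leave the tag hanging straight and still, clear of your gripper, with the knob still off and the glassware and cork ring left where they are.

Things in the scene. Friction and masses are not known exactly. Their poses are not given: they have to be found in the camera images.
- mantle: White heating mantle, fixed. Origin on the bench under the centre of its control box (130 mm along x, 120 mm along y, 85 mm high). The round heater, 176 mm across and 130 mm high, stands at the box's +y side with its centre 135 mm from the origin. z up; the long zero mark on the box top lies on the -x side of the knob.
- regulator (a joint): Angle of the regulator knob, rad: 0 is off (against the stop, pointer at the zero mark, mantle -x), growing clockwise seen from above, up to 2.4. It starts at 0.7 to 1.4. It stays where left; turning takes about 0.05 N m.
- regulator_grip (a point): Point on the knob's upright axis at the height to grip, 122 mm above the bench, above mantle's origin. The black knob is a 48 mm disc with an upright grip bar 46 mm long, 14 mm thick, its top 7 mm above this point, its foot (the disc) 23 mm below. The bar lies along mantle x when off, turned clockwise from it by the joint's value; a white line on top marks the pointer end (-x when off).
- rack: Grey plastic tag rack, fixed: a 90 x 130 mm base with a block whose single slot (11 mm wide along x, 94 mm along y) holds the tag upright. Origin on the bench under the slot's centre; slot floor 10 mm and block top 36 mm above the bench. It may be turned to any yaw.
- tag: White rigid tag, 8 mm thick (x), 150 mm tall (z), about 0.11 kg, upright in the rack. Origin: centre of its lower edge; z up, y across its width. The +x face is marked (black ring, 44 mm across, with slanting bar); the -x face is blank. Body 90 mm wide to z 74; window through it, 54 mm wide, z 74 to 104, side struts 12 mm; solid top 78 mm wide, z 104 to 150: grip it here across its thickness.
- stand: Steel hook stand, fixed: base 140 x 130 mm, 12 mm thick; 18 mm post at x -52 mm. Origin on the bench under the base centre. The flat hook leaves the post's head (22 x 34 mm block) and points outward along the stand's +x: a level bar 30 mm wide, 6 mm thick, ending in an upturned lip. The tops of post, head and bar are 200 mm above the bench.
- hook_seat (a point): Centre of the bar's upper face, where the upper edge of the tag's window should rest: 200 mm above the bench, 44 mm from the post's head and 42 mm from the inner side of the lip, which stands 8 mm above the bar, is 5 mm thick and 30 mm wide.
- hook_root (a point): Point on the bar's centre line near the post: 3 mm below its upper face, 38 mm towards the post from hook_seat.
- hook_tip (a point): Point on the bar's centre line at its outer end by the lip: 3 mm below its upper face, 42 mm outward from hook_seat.
- beaker: Bystander: small glass beaker, 64 mm across, 75 mm tall. Origin at its underside.
- jar: Bystander: amber glass jar, 60 mm across, 80 mm tall. Origin at its underside.
- cork_ring: Bystander: cork flask ring, 90 mm across, 25 mm tall. Origin at its underside.
Things that resemble listed ones, but are neither listed nor needed, are in the scene too. Leave any yellow look-alike of the stand alone.

How it is judged:
By the outcome, as a careful person would: the job done as asked, in the order asked, and still so for the second after the job is handed in, with the robot touching nothing.
It also fails if it takes over 58 s, if anything falls off the work surface, if the arm or the gripper's body presses on something with over 40 N, if the wrist force passes 120 N, or if a joint passes its speed limit or range.

## Working session

There is one attempt and no reset: what is moved stays moved. The work goes in short steps, Python scripts to look and compute and a shell command to move; the robot and the scene stay as the last step left them, time stands still between calls to the robot, and variables do not carry over. Pictures are saved under pics/ and viewed, about 8 in all and at most 12, crops included, and the job is handed in when it is done.

```bash
ls; mkdir -p pics; python3 - <<'E'
from plant import arm, read_camera
import cv2, numpy as np
np.set_printoptions(precision=4,suppress=True)
for n in("scene","top"):
    c=read_camera(n); cv2.imwrite(f"pics/{n}0.png",c["image"][:,:,::-1])
    print(n,c["camera_matrix"].tolist()); print(np.array(c["extrinsics"]))
print(arm.grip_depth, arm.sense())
E
```

```text
pics
scene [[465.8567089955722, 0.0, 320.3029647078249], [0.0, 465.8567089955722, 242.25485752528428], [0.0, 0.0, 1.0]]
[[-0.0073  0.5507 -0.8346  1.4619]
 [ 1.      0.0034 -0.0066  0.0217]
 [-0.0008 -0.8347 -0.5508  0.7473]
 [ 0.      0.      0.      1.    ]]
top [[574.5521776167657, 0.0, 318.1709326211198], [0.0, 574.5521776167657, 247.10392136472538], [0.0, 0.0, 1.0]]
[[ 0.0255 -0.9983  0.0516  0.4471]
 [-0.9997 -0.0256 -0.0014  0.0023]
 [ 0.0027 -0.0515 -0.9987  1.2831]
 [ 0.      0.      0.      1.    ]]
0.0187 {'t': 0.1, 'q': array([61.1064, 23.9451, -0.5898, 92.4804,  0.2687, 63.6384, -3.0374]), 'qd': array([-0.0316, -0.1131, -0.012 , -0.1115,  0.1028,  0.0616, -0.0407]), 'joint_efforts': array([  0.0013, -86.5826,   0.6801, -43.5641,   0.0192,   0.0048,
        -0.0001]), 'eef_pos': array([ 0.2789, -0.559 ,  0.2307]), 'tool_rot': array([-90.0045,   0.0623, -63.4851]), 'contact_force': array([ 0.0033,  0.7072, -0.7464]), 'ft_torque': array([-0.0268,  0.0258,  0.0092]), 'gripper_width': 0.08566448613560902}
```

View pics/scene0.png

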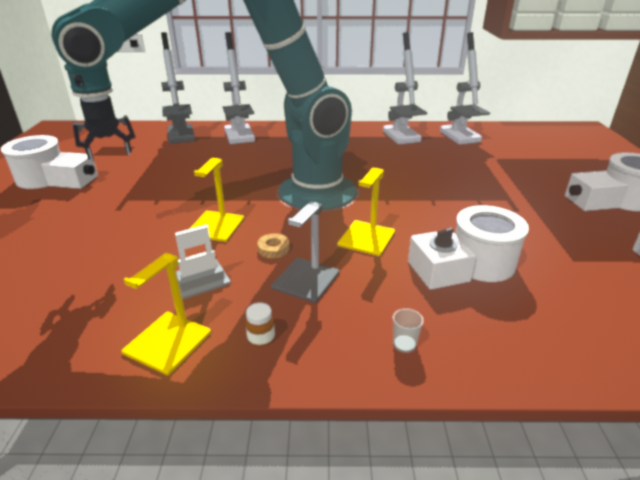

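View pics/top0.png

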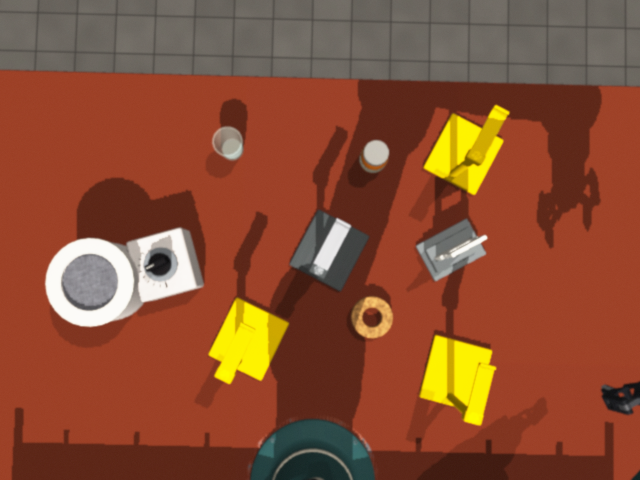

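```bash
python3 - <<'E'
import cv2, numpy as np
s=cv2.imread("pics/scene0.png");t=cv2.imread("pics/top0.png")
def crop(im,x,y,w,h,k): return cv2.resize(im[y:y+h,x:x+w],None,fx=k,fy=k,interpolation=cv2.INTER_CUBIC)
a=np.vstack([np.hstack([crop(t,125,220,80,60,5),crop(t,410,205,80,60,5)]),np.hstack([crop(s,405,215,80,60,5),crop(s,160,220,80,60,5)])])
cv2.imwrite("pics/c1.png",a)
b=np.vstack([np.hstack([crop(t,285,205,100,75,4),crop(s,265,195,100,75,4)])])
cv2.imwrite("pics/c2.png",b)
E
```

```text
(no output)
```

View pics/c1.png

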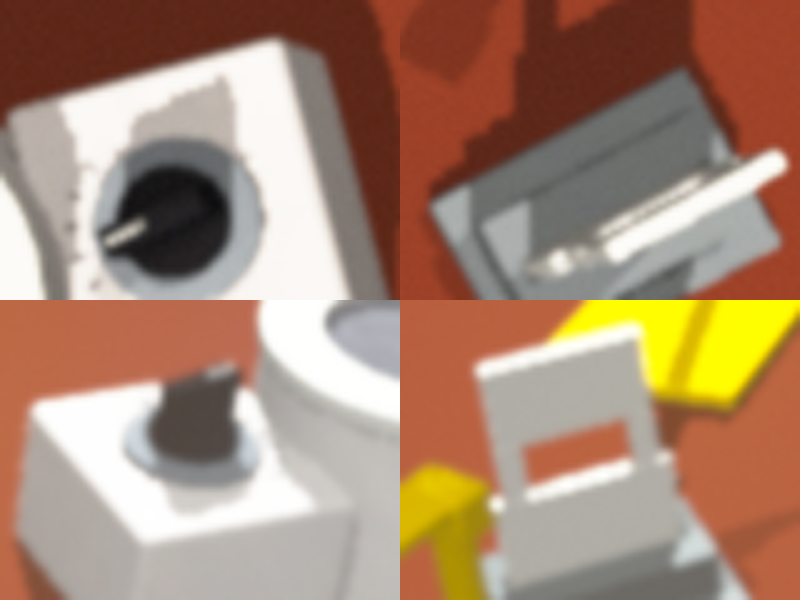

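View pics/c2.png

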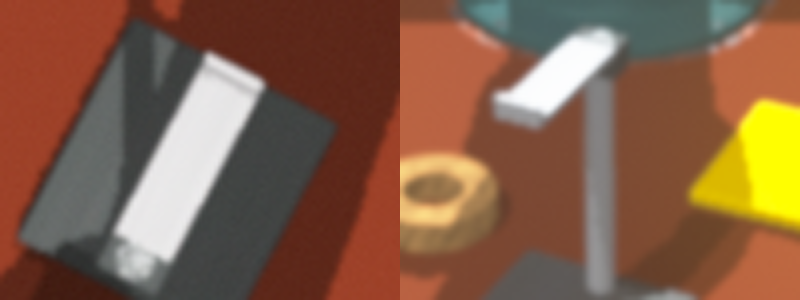

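```bash
cat > h.py <<'E'
import cv2, numpy as np
np.set_printoptions(precision=4,suppress=True)
K={"scene":np.array([[465.8567,0,320.303],[0,465.8567,242.2549],[0,0,1]]),"top":np.array([[574.5522,0,318.1709],[0,574.5522,247.1039],[0,0,1]])}
E={}
def init():
    from plant import read_camera
    im={}
    for n in("scene","top"):
        c=read_camera(n); E[n]=np.array(c["extrinsics"]); im[n]=c["image"][:,:,::-1].copy()
    return im
def ray(n,p):
    d=E[n][:3,:3]@np.linalg.inv(K[n])@np.array([p[0],p[1],1.]); return E[n][:3,3],d/np.linalg.norm(d)
def plane(n,p,z):
    o,d=ray(n,p); return o+d*(z-o[2])/d[2]
def tri(pt,ps):
    o1,d1=ray("top",pt);o2,d2=ray("scene",ps)
    t=np.linalg.lstsq(np.stack([d1,-d2],1),o2-o1,rcond=None)[0]
    a,b=o1+t[0]*d1,o2+t[1]*d2
    return (a+b)/2,np.linalg.norm(a-b)*1000
def blobs(im,lo,box,hi=255,mn=8,up=4):
    x,y,w,h=box; g=cv2.resize(im[y:y+h,x:x+w],None,fx=up,fy=up,interpolation=cv2.INTER_CUBIC)
    m=((g.min(2)>=lo)&(g.max(2)<=hi)).astype(np.uint8)
    out=[]
    for c in cv2.findContours(m,cv2.RETR_EXTERNAL,cv2.CHAIN_APPROX_NONE)[0]:
        a=cv2.contourArea(c)/up**2
        if a>=mn:
            P=lambda q:(np.array(q)+.5)/up-.5+[x,y]
            out.append((a,P(cv2.boxPoints(cv2.minAreaRect(c))),P(cv2.minEnclosingCircle(c)[0]),cv2.minEnclosingCircle(c)[1]/up))
    return sorted(out,key=lambda o:-o[0])
E
python3 - <<'E'
from h import *
im=init(); t,s=im["top"],im["scene"]
def show(n,im,lo,box,**k):
    print(n)
    for a,b,c,r in blobs(im,lo,box,**k)[:3]: print(round(a,1),b.round(1).tolist(),c.round(1),round(r,1))
show("tag top",t,215,(440,225,55,40))
show("tag scene",s,235,(165,215,60,40))
show("bar top",t,190,(305,210,55,65))
show("bar scene",s,205,(280,195,45,35))
show("knob black top",t,0,(140,240,45,45),hi=75)
show("pointer top",t,120,(144,255,13,16),mn=2)
show("pointer scene",s,110,(440,222,16,10),hi=235,mn=2)
show("knob black scene",s,0,(425,215,40,40),hi=95)
E
```

```text
tag top
149.3 [[450.3, 253.3], [484.9, 234.5], [487.1, 238.6], [452.4, 257.3]] [468.6 245.9] 19.7
tag scene
39.8 [[175.8, 232.7], [206.1, 224.8], [206.6, 226.5], [176.3, 234.4]] [191.2 229.8] 15.7
bar top
776.1 [[310.5, 267.9], [336.7, 218.2], [350.4, 225.4], [324.2, 275.1]] [330.4 246.3] 28.4
bar scene
246.8 [[289.2, 218.9], [313.2, 199.3], [320.1, 207.8], [296.1, 227.4]] [303.4 211.9] 15.8
knob black top
377.3 [[144.4, 269.5], [153.7, 248.8], [173.9, 257.9], [164.7, 278.6]] [157.9 264.2] 13.0
pointer top
66.2 [[143.6, 254.6], [152.9, 254.6], [152.9, 270.4], [143.6, 270.4]] [146.6 262.5] 8.4
pointer scene
14.2 [[445.4, 228.0], [451.1, 226.1], [452.1, 229.0], [446.3, 230.9]] [448.8 228.6] 3.0
2.1 [[454.1, 228.1], [455.4, 228.1], [455.4, 231.4], [454.1, 231.4]] [454.8 229.8] 1.7
knob black scene
201.9 [[434.9, 246.3], [435.5, 229.5], [451.4, 230.1], [450.8, 246.9]] [444.1 237.4] 10.1
```

```bash
python3 - <<'E'
from h import *
init()
A=tri((486,236.5),(176,233.3));B=tri((451.4,255.3),(206.5,225.3))
print("tag -y end,+y end",A,B,"ctr",(A[0]+B[0])/2,"edge yaw",np.degrees(np.arctan2(*(B[0]-A[0])[1::-1])),np.linalg.norm(A[0]-B[0]))
a,b=plane("top",(486,236.5),.16),plane("top",(451.4,255.3),.16);print("plane",(a+b)/2,np.degrees(np.arctan2(*(b-a)[1::-1])),np.linalg.norm(a-b))
print("lip",tri((336.8,218),(301.25,221.75)),tri((351.5,225.5),(288.75,218.75)))
print("lip plane",plane("top",(336.8,218),.208),plane("top",(351.5,225.5),.208))
h1,h2=plane("top",(310.5,267.9),.2),plane("top",(324.2,275.1),.2)
l1,l2=plane("top",(336.8,218),.208),plane("top",(351.5,225.5),.208)
print("head",h1,h2,"hook yaw",np.degrees(np.arctan2(*((l1+l2)/2-(h1+h2)/2)[1::-1])),np.linalg.norm((l1+l2)/2-(h1+h2)/2),np.linalg.norm(l1-l2))
print("knob disc",plane("top",(159.4,264.4),.099),"pointer tri",tri((150,266.8),(449.4,229.2)))
p1,p2=plane("top",(146,268.6),.129),plane("top",(154,265),.129);print("pointer plane",p1,p2,np.degrees(np.arctan2(*(p1-p2)[1::-1])))
d=plane("top",(159.4,264.4),.099);print("disc->ptr yaw",np.degrees(np.arctan2(*(p1-d)[1::-1])))
print("heater",plane("top",(90,282.5),.13))
E
```

```text
tag -y end,+y end (array([ 0.5343, -0.3272,  0.1593]), np.float64(1.4385107385175517)) (array([ 0.496 , -0.2617,  0.158 ]), np.float64(1.7109273349371115)) ctr [ 0.5151 -0.2944  0.1586] edge yaw 120.33038397338032 0.07590443572992799
plane [ 0.5151 -0.294   0.16  ] 119.82826544568806 0.07764804825613049
lip (array([ 0.5584, -0.0306,  0.2064]), np.float64(4.451591176812772)) (array([ 0.5449, -0.0592,  0.2062]), np.float64(3.3148666230234505))
lip plane [ 0.5583 -0.0328  0.208 ] [ 0.5448 -0.0607  0.208 ]
head [0.4635 0.0142 0.2   ] [ 0.4506 -0.0119  0.2   ] hook yaw -26.879161251608988 0.1062935925666071 0.030988586517273948
knob disc [0.4642 0.3265 0.099 ] pointer tri (array([0.4587, 0.339 , 0.1259]), np.float64(2.250178065495489))
pointer plane [0.4547 0.3448 0.129 ] [0.4623 0.3291 0.129 ] 115.84617953694053
disc->ptr yaw 117.52735273532221
heater [0.424  0.4553 0.13  ]
```

```bash
python3 -m handwheel '{"fingers":[0,0,0,0,0],"xyz":[[0,10,40],[10,40,80],[30,80,90],[40,120,90],[50,165,90]],"twist":[[0,0,0.1],[0,0,0.2],[0,0,0.3],[0,0,0.4],[0,0,0.5]]}' 40
python3 -m handwheel '{"fingers":[0,0,0,0,0],"xyz":[[10,45,0],[20,90,0],[30,135,0],[40,180,0],[50,225,0]],"twist":[[0,0,0.1],[0,0,0.2],[0,0,0.3],[0,0,0.4],[0,0,0.5]]}'
python3 -m handwheel '{"fingers":[0,0,0,0,0],"xyz":[[10,45,0],[20,90,0],[30,135,0],[40,180,0],[45,225,0]],"twist":[[0,0,0.1],[0,0,0.2],[0,0,0.3],[0,0,0.4],[0,0,0.5]]}'
```

```text
t: 0.8
eef_pos: [0.3293, -0.3929, 0.3215]
tool_rot: [-90.0, -0.0, -34.6]
contact_force: [1.2, -0.6, 0.5]
gripper_width: 0.0852
t: 1.3
eef_pos: [0.379, -0.1674, 0.3214]
tool_rot: [-90.0, -0.0, -6.0]
contact_force: [1.1, 0.1, 0.3]
gripper_width: 0.0854
t: 1.8
eef_pos: [0.4242, 0.0576, 0.3215]
tool_rot: [-90.0, -0.0, 22.7]
contact_force: [1.4, -0.3, -0.0]
gripper_width: 0.0853
```

```bash
python3 -m handwheel '{"fingers":[0,0,0,0,0],"xyz":[[8,45,0],[16,90,0],[24,135,0],[32,180,0],[36,225,0]],"twist":[[0,0,0.066],[0,0,0.066],[0,0,0.066],[0,0,0.066],[0,0,0.066]]}'
python3 -m handwheel '{"fingers":[0,0,0,0,0],"xyz":[[4,44,0],[4,44,-45],[4,44,-90],[4,44,-130],[4,44,-160]],"twist":[[0,0,0],[0,0,0],[0,0,0],[0,0,0],[0,0,0]]}'
python3 -m handwheel '{"fingers":[0,0,0,0,0],"xyz":[[0,0,-25],[0,0,-40],[0,0,-50],[0,0,-57],[0,0,-57]],"twist":[[0,0,0],[0,0,0],[0,0,0],[0,0,0],[0,0,0]]}'
python3 - <<'E'
from h import *
im=init()
c=lambda i,x,y:cv2.resize(i[y:y+75,x:x+100],None,fx=4,fy=4,interpolation=cv2.INTER_CUBIC)
cv2.imwrite("pics/k1.png",np.hstack([c(im["top"],110,225),c(im["scene"],400,195)]))
E
```

```text
t: 2.3
eef_pos: [0.4605, 0.2823, 0.3212]
tool_rot: [-90.0, -0.0, 26.2]
contact_force: [0.8, -0.9, 1.4]
gripper_width: 0.0851
t: 2.8
eef_pos: [0.4633, 0.3242, 0.1588]
tool_rot: [-90.0, 0.1, 26.3]
contact_force: [0.0, 0.4, 0.7]
gripper_width: 0.0854
t: 3.3
eef_pos: [0.4641, 0.3247, 0.1042]
tool_rot: [-90.0, 0.0, 26.2]
contact_force: [-0.2, 0.6, -0.2]
gripper_width: 0.0854
```

View pics/k1.png

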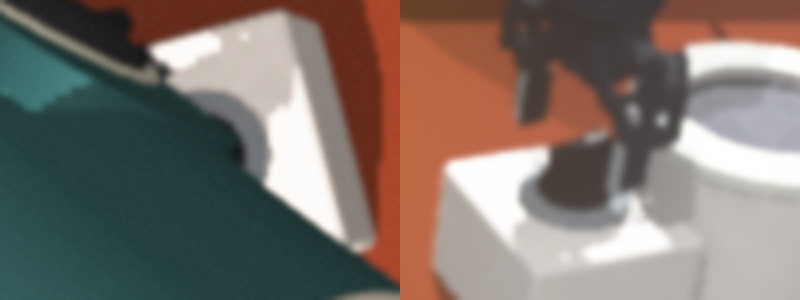

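The picture shows the open fingers on either side of the knob bar (scene crop about (555-640, 150-190)), so I'll close now.

```bash
python3 -m handwheel '{"fingers":[255,255,255,255,255],"xyz":[[0,1,0],[0,1,0],[0,1,0],[0,1,0],[0,1,0]],"twist":[[0,0,0],[0,0,0],[0,0,0],[0,0,0],[0,0,0]]}' 40
python3 -m handwheel '{"fingers":[255,255,255,255,255],"xyz":[[0,0,0],[0,0,0],[0,0,0],[0,0,0],[0,0,0]],"twist":[[0,0,0],[0,0,0],[0,0,0],[0,0,0],[0,0,0]]}'; python3 -c "
from plant import arm; s=arm.sense(); print(s['ft_torque'],s['q'])"
```

```text
t: 3.9
eef_pos: [0.4654, 0.3261, 0.1049]
tool_rot: [-90.0, -0.2, 26.2]
contact_force: [22.9, 8.0, -7.6]
gripper_width: 0.0132
t: 4.4
eef_pos: [0.4656, 0.3262, 0.1048]
tool_rot: [-90.0, -0.2, 26.2]
contact_force: [8.7, 2.7, -1.2]
gripper_width: 0.0137
[ 0.65243575 -1.92963604 -0.03143031] [ -5.73672932  33.31207845 -42.23859677 105.659656    28.09177518
  51.74477018 -34.94891368]
```

```bash
python3 -m handwheel '{"fingers":[255,255,255,255,255],"xyz":[[1.5,0.5,0],[1.5,0.5,0],[1.5,0.5,0],[1.5,0.5,0],[1.5,0.5,0]],"twist":[[0,0,0.05],[0,0,0.15],[0,0,0.27],[0,0,0.4],[0,0,0.5]]}'; python3 -c "
from plant import arm; s=arm.sense(); print(s['ft_torque'],s['q'])"
python3 -m handwheel '{"fingers":[255,255,255,255,255],"xyz":[[0,0,0],[0,0,0],[0,0,0],[0,0,0],[0,0,0]],"twist":[[0,0,0.1],[0,0,0.2],[0,0,0.3],[0,0,0.4],[0,0,0.5]]}'; python3 -c "
from plant import arm; s=arm.sense(); print(s['ft_torque'],s['q'])"
```

```text
t: 4.9
eef_pos: [0.4663, 0.3266, 0.1048]
tool_rot: [-90.0, -0.1, 55.2]
contact_force: [3.6, 1.4, 2.8]
gripper_width: 0.0131
[ 0.25983981 -0.67841961 -0.08019293] [ -1.35050788  35.88390865 -48.70904422 105.35153636  33.03917917
  53.94104466  -9.77982239]
t: 5.4
eef_pos: [0.4666, 0.3271, 0.1049]
tool_rot: [-90.1, -0.1, 83.8]
contact_force: [5.8, 6.9, -1.4]
gripper_width: 0.0132
[ 1.26358897 -1.34191985 -0.07882605] [  2.59222485  38.79861539 -54.9206947  105.21268792  38.02791256
  56.34223518  15.03363935]
```

```bash
python3 -m handwheel '{"fingers":[255,255,255,255,255],"xyz":[[0.5,0.5,0],[0.5,0.5,0],[0.5,0.5,0],[0.5,0.5,0],[0.5,0.5,0]],"twist":[[0,0,0.1],[0,0,0.2],[0,0,0.28],[0,0,0.34],[0,0,0.34]]}'; python3 -c "
from plant import arm; s=arm.sense(); print(s['ft_torque'],s['q'])"
python3 -m handwheel '{"fingers":[255,255,255],"xyz":[[0,0,0],[0,0,0],[0,0,0]],"twist":[[0,0,0.03],[0,0,0.06],[0,0,0.06]]}'; python3 -c "
from plant import arm; s=arm.sense(); print(s['ft_torque'],s['q'])"
python3 -m handwheel '{"fingers":[255,255,255],"xyz":[[0,0,0],[0,0,0],[0,0,0]],"twist":[[0,0,0.02],[0,0,0.04],[0,0,0.04]]}'; python3 -c "
from plant import arm; s=arm.sense(); print(s['ft_torque'],s['q'])"
```

```text
t: 5.9
eef_pos: [0.4667, 0.3276, 0.1048]
tool_rot: [-90.1, -0.1, 103.2]
contact_force: [3.2, 3.8, 4.4]
gripper_width: 0.0132
[ 0.76003124 -0.60237303  0.01962801] [  4.93968061  41.08456456 -58.9717358  105.06547553  41.39107802
  58.3368833   31.9431317 ]
t: 6.2
eef_pos: [0.4666, 0.3277, 0.1048]
tool_rot: [-90.1, -0.1, 106.5]
contact_force: [2.7, 5.5, 2.3]
gripper_width: 0.0135
[ 0.98266608 -0.68789094  0.05510278] [  5.31232878  41.48175861 -59.64622252 105.05706334  41.97135346
  58.68173785  34.88871061]
t: 6.5
eef_pos: [0.4667, 0.3277, 0.1048]
tool_rot: [-90.1, -0.1, 108.7]
contact_force: [2.6, 5.7, 1.3]
gripper_width: 0.0129
[ 1.21910283 -0.65145508 -1.04228912] [  5.57382621  41.75409022 -60.09731337 105.04175044  42.33337279
  58.91328289  36.83669975]
```

```bash
python3 -m handwheel '{"fingers":[160,150,150,150],"xyz":[[0,0,0],[0,0,0],[0,0,0],[0,0,0]],"twist":[[0,0,0],[0,0,0],[0,0,0],[0,0,0]]}'
python3 -m handwheel '{"fingers":[150,150,150,150,150],"xyz":[[0,0,15],[0,0,50],[0,0,100],[0,0,150],[0,0,200]],"twist":[[0,0,0],[0,0,0],[0,0,0],[0,0,-0.1],[0,0,-0.2]]}'; python3 -c "
from plant import arm; s=arm.sense(); print(s['ft_torque'],s['q'])"
```

```text
t: 6.9
eef_pos: [0.466, 0.3266, 0.1042]
tool_rot: [-90.0, 0.0, 108.7]
contact_force: [0.5, 0.4, 0.4]
gripper_width: 0.0353
t: 7.4
eef_pos: [0.4653, 0.3269, 0.3072]
tool_rot: [-90.0, -0.0, 97.1]
contact_force: [1.0, -0.2, -1.0]
gripper_width: 0.0353
[ 0.00323506 -0.09166074 -0.01388417] [ 11.64584641  28.01262744 -67.94800345  93.79127635  26.57355312
  76.42105823  36.73115904]
```

```bash
python3 -m handwheel '{"fingers":[150,100,50,0,0],"xyz":[[0,-20,5],[0,-40,10],[0,-60,15],[0,-80,20],[0,-100,25]],"twist":[[0,0,-0.14],[0,0,-0.28],[0,0,-0.42],[0,0,-0.56],[0,0,-0.7]]}'; python3 -c "
from plant import arm; s=arm.sense(); print(s['q'])"
python3 -m handwheel '{"fingers":[0,0,0,0,0],"xyz":[[0,-25,0],[0,-50,0],[0,-75,0],[0,-100,0],[0,-125,0]],"twist":[[0,0,-0.14],[0,0,-0.28],[0,0,-0.42],[0,0,-0.56],[0,0,-0.7]]}'; python3 -c "
from plant import arm; s=arm.sense(); print(s['q'])"
python3 -m handwheel '{"fingers":[0,0,0,0,0],"xyz":[[0,-25,0],[0,-50,0],[0,-75,0],[0,-100,0],[0,-125,0]],"twist":[[0,0,-0.14],[0,0,-0.28],[0,0,-0.42],[0,0,-0.56],[0,0,-0.7]]}'; python3 -c "
from plant import arm; s=arm.sense(); print(s['q'])"
```

```text
t: 7.9
eef_pos: [0.4655, 0.2264, 0.3304]
tool_rot: [-90.0, -0.0, 56.9]
contact_force: [-0.2, -0.0, 0.0]
gripper_width: 0.0855
[ 23.18376774  16.39577268 -62.85643276  98.73259065  15.1592011
  74.13497682  13.97698193]
t: 8.4
eef_pos: [0.4656, 0.1013, 0.3302]
tool_rot: [-90.0, -0.0, 16.8]
contact_force: [0.3, -0.2, 0.6]
gripper_width: 0.0857
[ 34.48127573   7.45572155 -54.46941931 103.97971259   6.41144971
  71.74233339  -4.96888391]
t: 8.9
eef_pos: [0.4658, -0.0236, 0.3302]
tool_rot: [-90.0, -0.0, -23.3]
contact_force: [0.2, -0.4, -0.1]
gripper_width: 0.0854
[ 42.18342647   4.69243376 -45.15271954 105.36749342   3.52470177
  71.30988371 -27.30005774]
```

```bash
python3 -m handwheel '{"fingers":[0,0,0,0,0],"xyz":[[3,-18,0],[6,-36,0],[9,-54,0],[12,-72,0],[15,-90,0]],"twist":[[0,0,-0.14],[0,0,-0.28],[0,0,-0.42],[0,0,-0.56],[0,0,-0.7]]}'; python3 -c "
from plant import arm; s=arm.sense(); print(s['q'])"
python3 -m handwheel '{"fingers":[0,0,0,0,0],"xyz":[[3,-18,0],[6,-36,0],[9,-54,0],[12,-72,0],[15,-90,0]],"twist":[[0,0,-0.14],[0,0,-0.28],[0,0,-0.42],[0,0,-0.56],[0,0,-0.7]]}'; python3 -c "
from plant import arm; s=arm.sense(); print(s['q'])"
python3 -m handwheel '{"fingers":[0,0,0,0,0],"xyz":[[4,-18,0],[8,-36,0],[12,-54,0],[16,-72,0],[19,-90,0]],"twist":[[0,0,-0.14],[0,0,-0.28],[0,0,-0.42],[0,0,-0.56],[0,0,-0.7]]}'; python3 - <<'E'
from plant import arm
print(arm.sense()['q'])
from h import *
im=init()
c=lambda i,x,y:cv2.resize(i[y:y+75,x:x+100],None,fx=4,fy=4,interpolation=cv2.INTER_CUBIC)
cv2.imwrite("pics/k2.png",np.vstack([np.hstack([c(im["top"],110,225),c(im["scene"],400,195)]),np.hstack([c(im["top"],410,205),c(im["scene"],150,190)])]))
E
```

```text
t: 9.4
eef_pos: [0.4811, -0.1133, 0.3302]
tool_rot: [-90.0, -0.0, -63.4]
contact_force: [-0.3, -0.2, -0.8]
gripper_width: 0.0851
[ 44.54094551   7.77347926 -38.16609151 102.15896431   5.04029776
  71.74114821 -58.35435116]
t: 9.9
eef_pos: [0.4962, -0.2032, 0.3303]
tool_rot: [-90.0, 0.0, -103.5]
contact_force: [0.2, -0.3, 0.1]
gripper_width: 0.0855
[ 45.25904447  12.08396522 -30.63202062  96.99480794   6.38428626
  72.62717653 -90.23016712]
t: 10.4
eef_pos: [0.5153, -0.2932, 0.3303]
tool_rot: [-90.0, 0.1, -143.6]
contact_force: [-0.6, 0.2, 0.5]
gripper_width: 0.0855
[  44.33352633   17.6809175   -22.47014963   89.40118507    6.86825485
   74.24783515 -122.65585601]
```

View pics/k2.png

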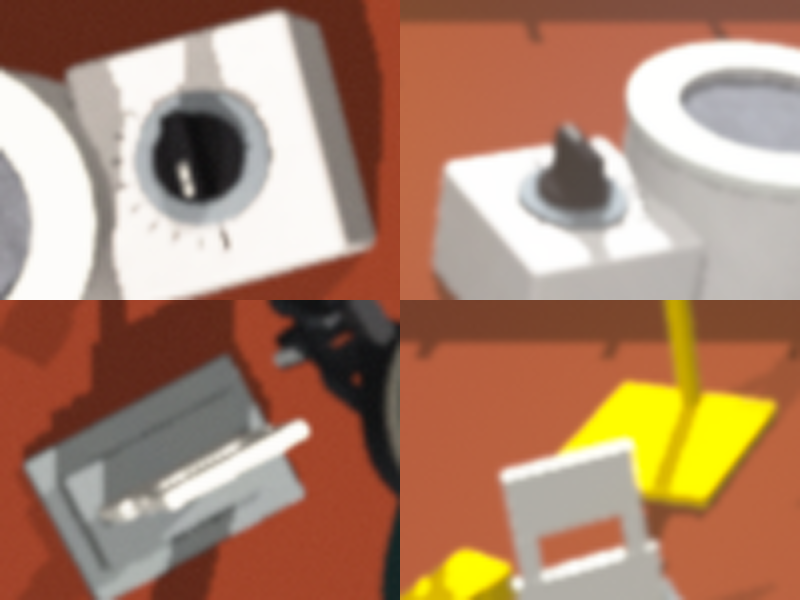

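Picture 6: the knob pointer (top crop (180,160)→(190,195)) is in line with the long zero mark (225,238), so the knob is off. The tag is still in the rack.

```bash
python3 -m handwheel '{"fingers":[0,0,0,0,0],"xyz":[[0,-1,0],[0,-1,-40],[0,-1,-80],[0,-1,-110],[0,-1,-110]],"twist":[[0,0,-0.112],[0,0,-0.112],[0,0,-0.112],[0,0,-0.112],[0,0,-0.112]]}'; python3 - <<'E'
from plant import arm
print(arm.sense()['q'])
from h import *
im=init()
c=lambda i,x,y:cv2.resize(i[y:y+75,x:x+100],None,fx=4,fy=4,interpolation=cv2.INTER_CUBIC)
cv2.imwrite("pics/k3.png",np.hstack([c(im["top"],420,205),c(im["scene"],150,170)]))
E
```

```text
t: 11.0
eef_pos: [0.5136, -0.2925, 0.2165]
tool_rot: [-90.3, -0.1, -149.6]
contact_force: [0.3, 0.3, 0.0]
gripper_width: 0.0855
[  42.98978161   22.75285621  -20.87702796   97.55916932    8.90453212
   61.6393692  -130.26926946]
```

View pics/k3.png

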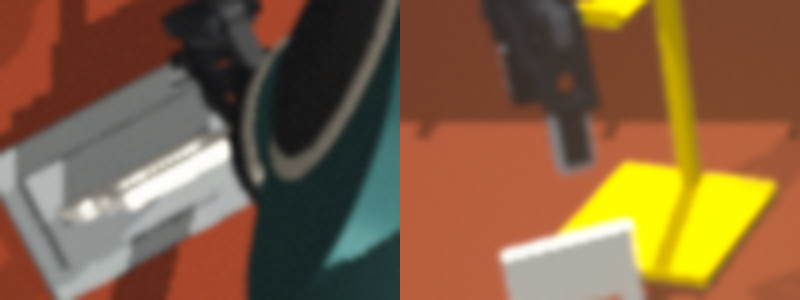

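Picture 7: the gripper is centred over the tag, with one finger at scene (575,140) above the tag's top edge at (500-630, 225-255). I'll go down and grip.

```bash
python3 -m handwheel '{"fingers":[0,0,0,0,0],"xyz":[[0,0,-35],[0,0,-65],[0,0,-85],[0,0,-93],[0,0,-93]],"twist":[[0,0,0],[0,0,0],[0,0,0],[0,0,0],[0,0,0]]}'
python3 -m handwheel '{"fingers":[100,180,255,255,255],"xyz":[[0,0,0],[0,0,0],[0,0,0],[0,0,0],[0,0,0]],"twist":[[0,0,0],[0,0,0],[0,0,0],[0,0,0],[0,0,0]]}' 60
python3 -m handwheel '{"fingers":[255,255,255,255,255],"xyz":[[0,0,0],[0,0,0],[0,0,0],[0,0,0],[0,0,0]],"twist":[[0,0,0],[0,0,0],[0,0,0],[0,0,0],[0,0,0]]}'; python3 -c "
from plant import arm; s=arm.sense(); print(s['ft_torque'],s['q'])"
```

```text
t: 11.6
eef_pos: [0.5156, -0.2943, 0.1273]
tool_rot: [-90.0, 0.0, -149.7]
contact_force: [-0.6, 0.7, -0.1]
gripper_width: 0.0854
t: 12.1
eef_pos: [0.5151, -0.2943, 0.1265]
tool_rot: [-90.0, 0.0, -149.8]
contact_force: [-0.4, -0.7, 0.3]
gripper_width: 0.012
t: 12.6
eef_pos: [0.5152, -0.2943, 0.1265]
tool_rot: [-90.0, 0.0, -149.8]
contact_force: [1.0, -0.2, 5.7]
gripper_width: 0.0073
[ 0.01916889 -0.04380189  0.03310131] [  41.77392174   28.71763873  -19.49603493  101.75088954   11.81912786
   51.50423157 -132.66487002]
```

```bash
python3 -m handwheel '{"fingers":[255,255,255,255,255],"xyz":[[0,0,5],[0,0,15],[0,0,30],[0,0,60],[0,0,100]],"twist":[[0,0,0],[0,0,0],[0,0,0],[0,0,0],[0,0,0]]}'
python3 -m handwheel '{"fingers":[255,255,255,255,255],"xyz":[[0,0,40],[0,0,80],[0,0,110],[0,0,120],[0,0,120]],"twist":[[0,0,0],[0,0,0],[0,0,0],[0,0,0],[0,0,0]]}'
python3 -m handwheel '{"fingers":[255,255,255,255,255],"xyz":[[3,10,0],[6,20,0],[9,35,0],[12,50,0],[15,65,0]],"twist":[[0,0,0.1],[0,0,0.2],[0,0,0.32],[0,0,0.44],[0,0,0.56]]}'; python3 -c "
from plant import arm; s=arm.sense(); print(s['ft_torque'],s['q'])"
```

```text
t: 13.1
eef_pos: [0.5143, -0.2938, 0.2273]
tool_rot: [-90.1, -0.0, -149.8]
contact_force: [0.5, 0.1, -1.5]
gripper_width: 0.0073
t: 13.6
eef_pos: [0.5153, -0.2943, 0.3481]
tool_rot: [-89.9, 0.1, -149.8]
contact_force: [0.2, 0.1, -1.6]
gripper_width: 0.0075
t: 14.1
eef_pos: [0.5295, -0.2284, 0.3447]
tool_rot: [-90.1, 0.0, -117.4]
contact_force: [-0.3, -0.8, -1.3]
gripper_width: 0.0071
[-0.03627826 -0.02261444 -0.03345156] [  42.98821567   16.15418173  -28.32967351   90.17317965    7.79444841
   75.78518807 -103.72678433]
```

```bash
python3 -m handwheel '{"fingers":[255,255,255,255,255],"xyz":[[5,16,0],[10,32,0],[15,48,0],[20,64,0],[24,80,0]],"twist":[[0,0,0.13],[0,0,0.26],[0,0,0.39],[0,0,0.52],[0,0,0.65]]}'
python3 -m handwheel '{"fingers":[255,255,255,255,255],"xyz":[[5,16,0],[10,32,0],[15,48,0],[20,64,0],[24,80,0]],"twist":[[0,0,0.13],[0,0,0.26],[0,0,0.39],[0,0,0.52],[0,0,0.65]]}'
python3 -m handwheel '{"fingers":[255,255,255,255,255],"xyz":[[0,5,0],[0,10,0],[0,10,0],[0,10,0],[0,10,0]],"twist":[[0,0,0.13],[0,0,0.24],[0,0,0.29],[0,0,0.29],[0,0,0.29]]}';  python3 - <<'E'
from plant import arm
print(arm.sense()['q'])
from h import *
im=init()
c=lambda i,x,y:cv2.resize(i[y:y+150,x:x+100],None,fx=4,fy=4,interpolation=cv2.INTER_CUBIC)
cv2.imwrite("pics/k4.png",np.hstack([c(im["top"],290,150),c(im["scene"],255,105)]))
E
```

```text
t: 14.6
eef_pos: [0.5536, -0.1484, 0.3447]
tool_rot: [-90.1, 0.1, -80.1]
contact_force: [-0.2, -0.1, -1.6]
gripper_width: 0.0072
t: 15.1
eef_pos: [0.5776, -0.0685, 0.3448]
tool_rot: [-90.1, 0.1, -42.9]
contact_force: [1.2, -0.2, -1.6]
gripper_width: 0.0072
t: 15.6
eef_pos: [0.5777, -0.0594, 0.3454]
tool_rot: [-90.0, 0.1, -26.7]
contact_force: [1.2, -0.1, -1.4]
gripper_width: 0.0073
[ 39.33651426  20.14907489 -47.42930532  89.15136814  15.03900259
  77.42135816 -36.34818745]
```

View pics/k4.png

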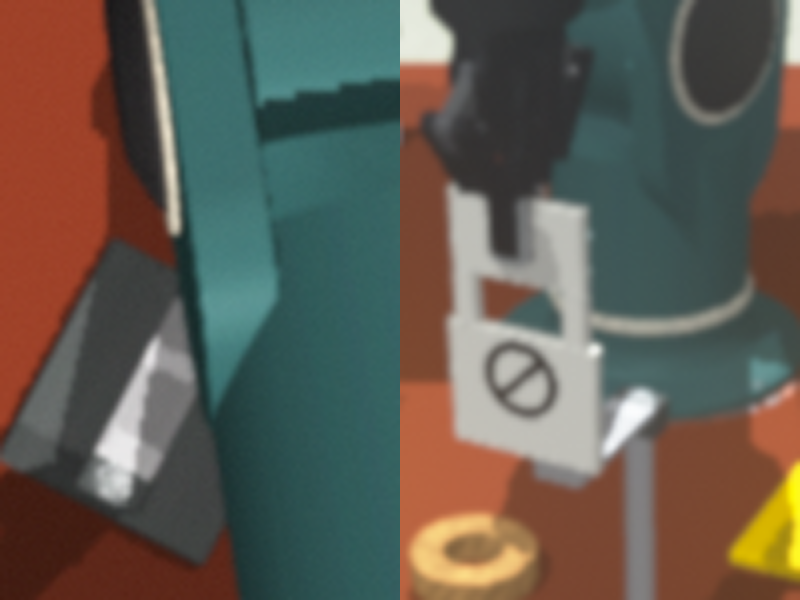

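Picture 8: the marked face (ring at scene crop (522,378)) looks outward, and the hook bar is just behind and below the tag. I'll lower the tag to lip height.

```bash
python3 -m handwheel '{"fingers":[255,255,255,255,255],"xyz":[[0,0,-35],[0,0,-70],[0,0,-100],[0,0,-118],[0,0,-118]],"twist":[[0,0,0],[0,0,0],[0,0,0],[0,0,0],[0,0,0]]}';  python3 - <<'E'
from plant import arm
print(arm.sense()['q'])
from h import *
im=init()
c=lambda i,x,y:cv2.resize(i[y:y+100,x:x+100],None,fx=6,fy=6,interpolation=cv2.INTER_CUBIC)
cv2.imwrite("pics/k5.png",c(im["scene"],250,165))
E
```

```text
t: 16.2
eef_pos: [0.5768, -0.0594, 0.2259]
tool_rot: [-90.1, 0.2, -26.6]
contact_force: [0.0, -0.9, -0.9]
gripper_width: 0.0071
[ 37.41842322  25.79240802 -45.16350888  98.08918303  19.88666535
  64.71346453 -40.23216963]
```

View pics/k5.png

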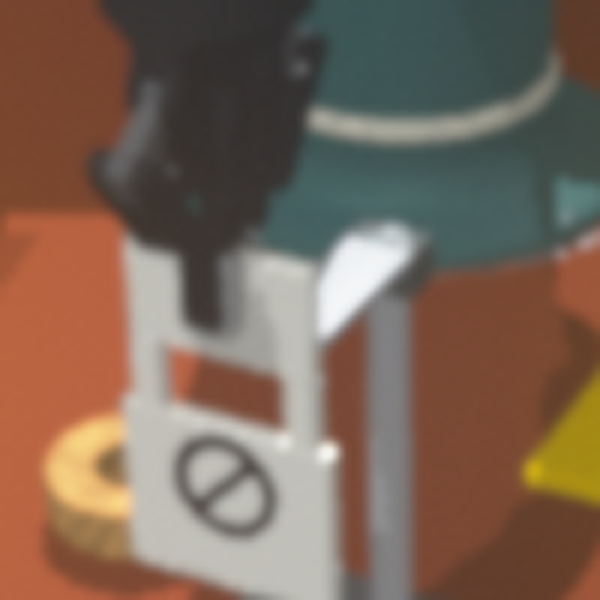

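```bash
python3 - <<'E'
from h import *
init()
y=np.radians(-26.5);n=np.array([np.cos(y),np.sin(y),0]);l=np.array([-n[1],n[0],0])
seat=np.array([.5095,-.025,0])
def on(p,c):
    o,d=ray("scene",p);return o+d*((c-o)@n)/(d@n)
for p in[(165,345),(285,375),(165,405),(282,435)]:
    X=on(np.array(p)/6+[250-.4,165-.4],np.array([.577,-.0594,0])+.004*n);print("win",(X-seat)@l*1e3,X[2]*1e3)
for p in[(288.75,218.75),(301.25,221.75)]:
    X=on(p,seat+.047*n);print("lip outer top",(X-seat)@l*1e3,X[2]*1e3)
E
```

```text
win -23.55539814882868 212.44535558480194
win 27.60668349173282 213.54912228827695
win -25.17995260173335 185.63195059645355
win 25.4714433500156 186.90047313743997
lip outer top -12.824238905718275 206.73147842568318
lip outer top 19.7474479826003 207.56421688872408
```

```bash
python3 -m handwheel '{"fingers":[255,255,255,255,255],"xyz":[[1,1,2],[-8,6,2],[-18,11,2],[-27,15,2],[-35,19,2]],"twist":[[0,0,0],[0,0,0],[0,0,0],[0,0,0],[0,0,0]]}'
python3 -m handwheel '{"fingers":[255,255,255,255,255],"xyz":[[-9,4,0],[-18,9,0],[-26,13,0],[-33,17,0],[-33,17,0]],"twist":[[0,0,0],[0,0,0],[0,0,0],[0,0,0],[0,0,0]]}'; python3 -c "
from plant import arm; s=arm.sense(); print(s['ft_torque'],s['q'])"
```

```text
t: 16.9
eef_pos: [0.542, -0.0398, 0.2304]
tool_rot: [-90.0, -0.0, -26.6]
contact_force: [-0.8, -0.2, -1.4]
gripper_width: 0.0067
t: 17.4
eef_pos: [0.5093, -0.0228, 0.2304]
tool_rot: [-90.0, -0.0, -26.6]
contact_force: [0.2, 0.1, -1.8]
gripper_width: 0.0073
[0.01116647 0.02234896 0.01034166] [ 39.98294455  17.7589173  -48.42550893 107.48307999  15.09619221
  61.38178422 -40.9667926 ]
```

```bash
python3 -m handwheel '{"fingers":[255,255,255,255,255],"xyz":[[0,0,-5],[0,0,-10],[0,0,-14],[0,0,-14],[0,0,-14]],"twist":[[0,0,0],[0,0,0],[0,0,0],[0,0,0],[0,0,0]]}'
python3 -m handwheel '{"fingers":[255,255,255,255],"xyz":[[0,0,-1],[0,0,-2],[0,0,-3],[0,0,-3]],"twist":[[0,0,0],[0,0,0],[0,0,0],[0,0,0]]}'
python3 -m handwheel '{"fingers":[255,255,255,255],"xyz":[[0,0,-0.5],[0,0,-1],[0,0,-1],[0,0,-1]],"twist":[[0,0,0],[0,0,0],[0,0,0],[0,0,0]]}'; python3 -c "
from plant import arm; s=arm.sense(); print(s['ft_torque'],s['q'])"
```

```text
t: 17.9
eef_pos: [0.5101, -0.0232, 0.2161]
tool_rot: [-90.0, 0.0, -26.6]
contact_force: [-0.4, -0.1, -1.0]
gripper_width: 0.0071
t: 18.3
eef_pos: [0.51, -0.0233, 0.2132]
tool_rot: [-90.0, 0.0, -26.6]
contact_force: [-0.1, -0.4, -2.0]
gripper_width: 0.0072
t: 18.7
eef_pos: [0.5101, -0.0233, 0.2125]
tool_rot: [-90.0, -0.0, -26.6]
contact_force: [-3.4, -0.9, 6.3]
gripper_width: 0.0074
[-0.11892441  0.60193159  0.02275376] [ 39.25099753  19.14272193 -47.82306501 108.50040378  16.40792191
  59.42981624 -42.05196938]
```

```bash
python3 -m handwheel '{"fingers":[255,225,215,205,195],"xyz":[[0,0,0.3],[0,0,0.4],[0,0,0.4],[0,0,0.4],[0,0,0.4]],"twist":[[0,0,0],[0,0,0],[0,0,0],[0,0,0],[0,0,0]]}' 20
python3 -m handwheel '{"fingers":[180,160,140,120,120],"xyz":[[0,0,0],[0,0,0],[0,0,0],[0,0,0],[0,0,0]],"twist":[[0,0,0],[0,0,0],[0,0,0],[0,0,0],[0,0,0]]}';  python3 - <<'E'
from h import *
im=init()
c=lambda i,x,y:cv2.resize(i[y:y+100,x:x+100],None,fx=6,fy=6,interpolation=cv2.INTER_CUBIC)
cv2.imwrite("pics/k6.png",c(im["scene"],260,165))
E
```

```text
t: 19.2
eef_pos: [0.51, -0.0233, 0.2126]
tool_rot: [-90.0, 0.0, -26.6]
contact_force: [-0.4, -0.2, 0.2]
gripper_width: 0.0205
t: 19.7
eef_pos: [0.51, -0.0232, 0.2126]
tool_rot: [-90.0, 0.0, -26.6]
contact_force: [0.4, -0.3, -0.2]
gripper_width: 0.0453
```

View pics/k6.png

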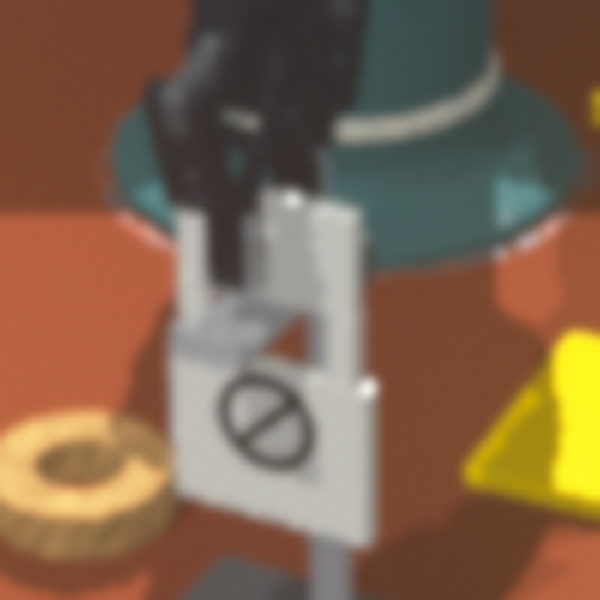

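Picture 9: the tag hangs on the bar, the lip is in front at (235,340) and the marked face is outward. I'll retreat upward.

```bash
python3 -m handwheel '{"fingers":[120,120,120,120,120],"xyz":[[0,0,5],[0,0,15],[0,0,35],[0,0,65],[0,0,100]],"twist":[[0,0,0],[0,0,0],[0,0,0],[0,0,0],[0,0,0]]}'
python3 -m handwheel '{"fingers":[120,120,120,120,120],"xyz":[[0,-30,30],[0,-70,40],[0,-110,40],[0,-150,40],[0,-190,40]],"twist":[[0,0,0],[0,0,0],[0,0,0],[0,0,0],[0,0,0]]}'
python3 -m handwheel '{"fingers":[120,120,120,120,120],"xyz":[[0,-40,0],[0,-80,0],[0,-90,0],[0,-90,0],[0,-90,0]],"twist":[[0,0,0],[0,0,0],[0,0,0],[0,0,0],[0,0,0]]}'
python3 -m handwheel '{"fingers":[120,120,120,120,120],"xyz":[[0,0,0],[0,0,0],[0,0,0],[0,0,0],[0,0,0]],"twist":[[0,0,0],[0,0,0],[0,0,0],[0,0,0],[0,0,0]]}'
python3 - <<'E'
from h import *
a=init()
b=None
for _ in range(10): b=init()
print({n:int(cv2.absdiff(a[n],b[n])[150:].max()) for n in a})
cv2.imwrite("pics/full2.png",b["scene"])
c=lambda i,x,y:cv2.resize(i[y:y+75,x:x+100],None,fx=4,fy=4,interpolation=cv2.INTER_CUBIC)
cv2.imwrite("pics/k7.png",np.vstack([np.hstack([c(b["top"],285,205),c(b["scene"],255,185)]),np.hstack([c(b["top"],110,225),c(b["scene"],400,195)])]))
t0,s0=cv2.imread("pics/top0.png"),cv2.imread("pics/scene0.png")
for n,bx in(("beaker",(210,125,35,40)),("jar",(358,138,32,36)),("ring",(348,293,48,50))):
    x,y,w,h=bx; print(n,cv2.absdiff(t0,b["top"])[y:y+h,x:x+w].mean())
E
```

```text
t: 20.3
eef_pos: [0.5096, -0.023, 0.3141]
tool_rot: [-90.0, 0.0, -26.6]
contact_force: [0.7, 0.0, 0.8]
gripper_width: 0.0451
t: 20.8
eef_pos: [0.5098, -0.2148, 0.3538]
tool_rot: [-90.0, -0.1, -26.6]
contact_force: [1.0, -0.6, 1.0]
gripper_width: 0.0453
t: 21.3
eef_pos: [0.5104, -0.3019, 0.3532]
tool_rot: [-90.0, -0.0, -26.5]
contact_force: [0.9, 0.3, 0.3]
gripper_width: 0.0454
t: 21.8
eef_pos: [0.51, -0.3031, 0.3527]
tool_rot: [-90.0, 0.0, -26.6]
contact_force: [-0.1, 0.0, -0.1]
gripper_width: 0.0452
{'scene': 37, 'top': 21}
beaker 1.3197619047619047
jar 1.3162615740740742
ring 7.027361111111111
```

View pics/k7.png

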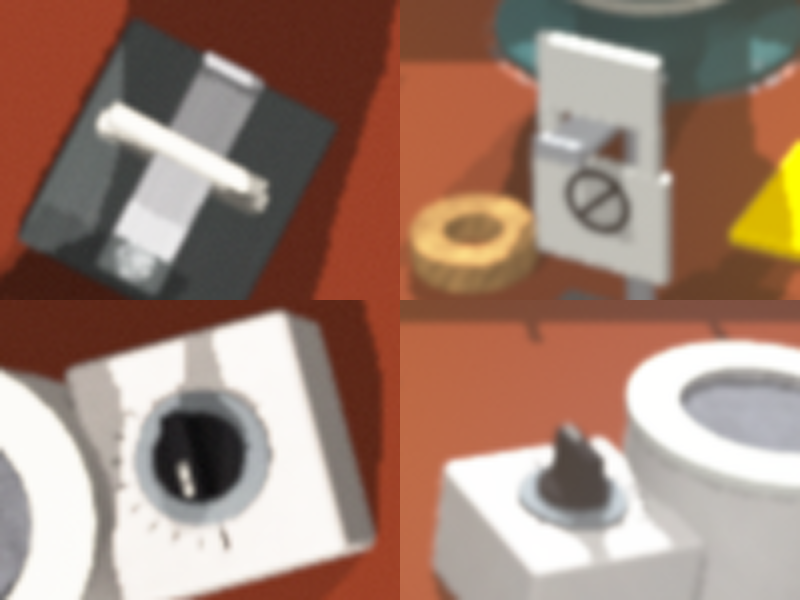

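Picture 10: the tag hangs square across the bar (top crop (110,118)-(255,190)), marked face outward, and the knob pointer is still on the zero mark. Next I check stillness and why the ring's patch changed.

```bash
python3 - <<'E'
from h import *
a=init()
for _ in range(6): b=init()
for n,(x,y,w,h) in(("scene",(285,190,45,75)),("top",(300,220,60,50)),("scene",(420,220,40,30)),("scene",(0,400,100,70))):
    d=cv2.absdiff(a[n],b[n])[y:y+h,x:x+w];print(n,(x,y),d.max(),d.mean())
t0=cv2.imread("pics/top0.png");s0=cv2.imread("pics/scene0.png")
def ring(i,bx):
    x,y,w,h=bx;m=cv2.inRange(cv2.cvtColor(i[y:y+h,x:x+w],cv2.COLOR_BGR2HSV),(11,60,70),(25,255,255))
    c=max(cv2.findContours(m,0,2)[0],key=cv2.contourArea);return cv2.minEnclosingCircle(c)
for i,bx in((t0,(345,290,55,55)),(b["top"],(345,290,55,55)),(s0,(250,228,45,35)),(b["scene"],(250,228,45,35))):print(ring(i,bx))
E
```

```text
scene (285, 190) 2 0.3189135802469136
top (300, 220) 5 0.8582222222222222
scene (420, 220) 2 0.24416666666666667
scene (0, 400) 3 0.3326190476190476
((26.5, 26.80769157409668), 21.522415161132812)
((26.479001998901367, 26.800525665283203), 21.539695739746094)
((23.186460494995117, 17.29334831237793), 17.03010368347168)
((23.248071670532227, 17.687660217285156), 16.910865783691406)
```

Everything is still and the ring hasn't moved, so its patch changed only from lighting and shadow. I'm handing in.

```bash
python3 -c "
from plant import arm; print(arm.sense()['t']); print(arm.close_job())"
```

```text
23.6
the job is handed in; nothing more can be done
None
```

The mantle is out of service, and I handed the job in at t = 23.6 s.

- **Knob:** I turned it anticlockwise until the stop torque rose to about 1 N m. The pointer was on the long zero mark when I released it, and still there at the end.
- **Tag:** I lifted it from the rack, turned it about 123°, passed its window over the lip and lowered it onto the bar near hook_seat. It touched at the height I had worked out. I then opened the gripper and moved it well clear.

**Last checks:**
- The tag hangs square on the bar with its marked face outward. It differed only by image noise between frames about 0.6 s apart.
- The beaker and jar look the same as in the first top picture, and the cork ring is within 0.4 pixel of where it started.
- **Two checks disagreed at first:**
  - An early whole-frame comparison changed by up to 37 grey levels, but repeating it around the tag and knob showed only noise.
  - The ring's patch of the picture changed by about 7 grey levels; as the ring had not moved, I put that down to shadow.

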